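Third hand: padded stop against a ukulele body

TASK

The ukulele body on the workboard still needs its fourth padded stop: take the loose L-shaped stop, lower its slot over the bare stud so that it lies flat on the board with its rubber pad towards the ukulele, then slide it up square against the ukulele's side and keep pressing with a steady push of about 10 N. Finish while still holding it pressed like that, with your gripper well behind the stud, on the side away from the ukulele, so that I can spin the wing nut on; the sides are thin, so never shove hard (25 N would crack them), and do not touch the ukulele itself or disturb the other things on the bench.

Things in the scene. Friction and masses are not known exactly. Their poses are not given: they have to be found in the camera images.
- padded_stop: The loose stop: L-shaped brown wooden block, 0.13 kg, lying on its base left or right of the workboard. Origin: underside, middle of the width. +x to the padded front, z up. Base x -75 to +48 mm, 40 mm wide, 25 mm thick. Slot through the base, x -16 to +28 mm, 11 mm wide. Upright at the front, x +32 to +48 mm, 60 mm high, with a black rubber pad on it.
- stop_grip (a point): Middle of the plain rear part of the loose stop (solid wood behind the slot, 40 mm wide, made for gripping): on the top face of its base, 25 mm above its underside, 52 mm behind its origin. Axes as the stop's.
- pad_face (a point): Centre of the front face of the loose stop's black sponge rubber pad: 60 mm in front of the stop's origin, 34 mm above its underside. The pad is 40 mm wide, 42 mm high, 12 mm thick.
- pad (a joint): How far the rubber pad of the loose stop is squeezed, in m: 0 when free, 0.008 at most; it is springy, 2.5 N per mm, so 0.004 at 10 N. This is the true measure of the push: if the stop is also pressed down on the board, rubbing there takes up part of the push felt at the tool (friction about 0.6 of the downward force).
- stud (a point): The bare threaded stud on the workboard: its foot, on the board's top face, 18 mm above the bench. 8 mm thick, 48 mm high, tip tapered. Axes are the board's (turned up to 0.25 rad from the bench): +x points squarely to the ukulele's side, 58 mm away. To +y a fastened stop begins at 115 mm; to -y nothing. The board ends 82 mm behind the stud.
- uke_side (a point): The point of the ukulele's side that faces the bare stud, 58 mm from the stud's axis in +x, 34 mm above the board; the side is a convex upright curve of 95 mm radius. With the free pad just touching, the loose stop's origin is 2 mm behind the stud; at 10 N it is 2 mm in front of it.
- ukulele: The ukulele body without neck, pale top with a round sound hole, dark sides, 294 mm long, 190 mm wide, 65 mm deep, lying on its back on the workboard, held rigidly there by three fastened stops. Origin: on the board's underside, 98 mm in +x and 60 mm in +y from the stud; axes as the stud's, its length along y.
- tape_roll: roll of masking tape lying flat, 104 mm across, 24 mm high (bystander)
- glue_bottle: white plastic glue bottle with an orange cap, 58 mm across, 170 mm high, standing (bystander)
- sanding_block: cork sanding block with a dark abrasive sole, 110 x 62 x 30 mm (bystander); it may lie on either side of the workboard, the loose stop then lies on the other
- spool_clamp: luthier's spool clamp standing on end: two wooden discs 45 mm across on a threaded rod, 135 mm high (bystander)
- screwdriver: screwdriver with a wooden handle, 190 mm long, lying (bystander)
- wing_nut: steel wing nut, about 45 mm over its wings, lying on the near left part of the workboard (bystander: the luthier will take it)
Things that resemble listed ones, but are neither listed nor needed, are in the scene too. What is shaped like the padded_stop but turquoise or yellow is not meant.

How it is judged:
By the outcome, as a careful person would: the job done as asked, in the order asked, and still so for the second after the job is handed in, while the arm keeps its last pose, push and grip.
It also fails if it takes over 56 s, if anything falls off the work surface, if the arm or the gripper's body presses on something with over 40 N, if the wrist force passes 120 N, or if a joint passes its speed limit or range.

ROBOT

A 6-joint arm with a two-finger parallel gripper is mounted at the origin on the work surface. World frame = base frame: x ahead of the robot, y to its left, z up, the work surface at z = 0. Lengths are in m, angles in rad, forces in N, time in s.
With the tool pointing down it reaches from about 0.325 to 0.775 m from the base axis. Payload 5.5 kg.
Tool frame: the origin (TCP) lies between the finger pads, 19 mm behind the fingertips; this is the grasp point; z points along the fingers, y is the line along which they close (so a half turn about z gives the same grasp; the last joint's range is limited). The gripper opens to 88 mm and grips with 3 to 60 N. Pads are 20 mm wide; open, the fingers measure 115 mm over their backs; the gripper's body (75 mm by 178 mm) begins 61 mm behind the grasp point.
Start: joints at [1.058, 0.091, 1.231, -0, 1.82, -0.057], TCP at [0.264, 0.539, 0.241] pointing down, gripper open.
Joint ranges: [-2.87, 2.87], [-0.86, 2.18], [0.17, 2.46], [-1.51, 4.65], [0.06, 2.69], [-2.65, 2.65]. Speed limits (rad/s): [2.57, 2.57, 3.01, 3.14, 3.14, 3.14].

INTERFACE

Orientations are given as a unit quaternion [w, x, y, z].
In Python, from workcell import bot gives the robot as it stands.
- The arm moves only by the tool step_arm, never from a script. Its argument "steps" is text: rows parted by semicolons, each of 6 numbers parted by spaces: the shift along the tool's x, y, z in fractions of the full range, 1 being 60 cm, then the turn, a rotation vector about the tool's x, y, z in shares of 360 degrees (1.0 is 360 degrees). In form: x y z ax ay az; .... A call has 1 to 12 rows; each row is the pose to reach, as a shift and turn from the pose commanded when the call began, along the tool's axes at that moment; what a row does not reach only later rows make up. A row lasts 1/10 s, in which the tool goes at most 50 mm and 8.59 degrees, less where a joint would pass 70% of its speed; a pose out of reach is approached as far as the arm can. Shift and turn numbers lie between -1 and 1, and a call with a number outside is refused. A call with a gripper value outside its range is refused whole. "claw" is the finger opening in cm, from 0 to 8.78, set as the call begins (left out, the last holds). The fingers move at their own pace and stop on an object; "force" is the grip in N (left out, the last holds). Time passes only in rows, so rows that repeat a pose let the fingers close. It gives the time, the measured TCP pose, the force, the opening and the grip force at its end, in the units of the state.
- bot.read_state(): the state, without advancing time (a new reading comes with each control period).
- bot.snapshot(name): name is "scene" or "top" or "wrist"; returns the picture (400x640x3 uint8, blue, green, red); there is no depth.
- bot.get_calibration(name): a dict with "mtx" (3x3 intrinsics, pixels), "k1" (the pictures are not rectified: a ray, as slopes to the right and down, at radius r is drawn at 1 + k1 r^2 times it, then the intrinsics apply), "world_to_cam" (4x4, takes a point from world to camera coordinates). Camera axes: x right, y down, z forward; pixel columns grow to the right and rows downward; lengths in m; the calibration is good to about 2 mm. A picture is of the moment at which its call begins: read the wrist's pose just before it. get_calibration takes no time and is no camera call; for the wrist camera it gives the pose at the moment of the call.
- bot.finish_job(): hands the job in; it is judged then, once.
The state is a dict: "clock": time; "joint_positions": joint angles; "qvel": joint speeds; "effort": joint torques, N m; "eef_pos": TCP position; "ee_rot": TCP orientation; "wrist_force": force on the tool from outside, world axes, zero at the start; "moment": the same for the moment, N m; "opening": finger opening in m; "gripper_force": force on a finger pad.
Only numpy, scipy, OpenCV 4.12 (cv2) and the standard library are available. Lean on these libraries where they do the work, as an engineer would, in place of code of your own. Each camera call takes 0.05 s, during which the arm holds its last target. There are 200 camera calls.

## Working session

There is one attempt and no reset: what is moved stays moved. The work goes in short steps, Python scripts to look and compute and a tool call to move; the robot and the scene stay as the last step left them, time stands still between calls to the robot, and variables do not carry over. Pictures are saved under pics/ and viewed, at most 10 in all, crops included, and the job is handed in when it is done.

Besides the shell and the picture viewer there is one more tool, called after "Call:" by a JSON object that holds its "api" and its "payload". step_arm: Moves the arm, as the interface text tells. Its arguments: {"type":"object","properties":{"steps":{"type":"string"},"claw":{"type":"number"},"force":{"type":"number"}},"required":["steps"]}

```bash
mkdir -p pics; ls; python3 - <<'E'
from workcell import bot
import cv2
for n in("top","scene"):
    cv2.imwrite(f"pics/{n}0.png",bot.snapshot(n))
    print(n,bot.get_calibration(n))
s=bot.read_state();print(s)
E
```

```text
pics
top {'mtx': array([[408.24337205,   0.        , 322.86430293],
       [  0.        , 408.24337205, 194.94040839],
       [  0.        ,   0.        ,   1.        ]]), 'k1': -0.023781456420957827, 'world_to_cam': array([[-0.00804704, -0.99991892,  0.00986903,  0.01216232],
       [-0.99907006,  0.00762136, -0.04243745,  0.48673376],
       [ 0.04235879, -0.01020135, -0.99905038,  1.3543434 ],
       [ 0.        ,  0.        ,  0.        ,  1.        ]])}
scene {'mtx': array([[381.274019  ,   0.        , 319.05685017],
       [  0.        , 381.274019  , 202.80013762],
       [  0.        ,   0.        ,   1.        ]]), 'k1': 0.007678589234331637, 'world_to_cam': array([[ 0.43255953,  0.90159244,  0.00482873, -0.21330363],
       [ 0.77595467, -0.36954404, -0.51120599, -0.32691307],
       [-0.45911502,  0.2248739 , -0.85944466,  1.34596182],
       [ 0.        ,  0.        ,  0.        ,  1.        ]])}
{'clock': 0.1, 'joint_positions': array([ 1.05827408e+00,  9.17924782e-02,  1.23172069e+00,  1.16199679e-05,
        1.81980585e+00, -5.67118997e-02]), 'qvel': array([ 0.00222832, -0.00123092, -0.00235499,  0.00041978,  0.001412  ,
       -0.00068603]), 'effort': array([ 3.25642613e-03, -4.47859561e+01, -4.07565200e+01,  7.00973673e-02,
        2.85925629e-02, -8.87467763e-05]), 'eef_pos': array([0.26400917, 0.53854583, 0.24033987]), 'ee_rot': array([-2.47779169e-04,  2.25935887e-01,  9.74141792e-01, -8.26877198e-04]), 'wrist_force': array([ 0.15999003, -0.15559292,  0.88092595]), 'moment': array([-0.04092894, -0.00031909, -0.03362161]), 'gripper_force': 0.0, 'opening': 0.0878943705090386}
```

View pics/top0.png

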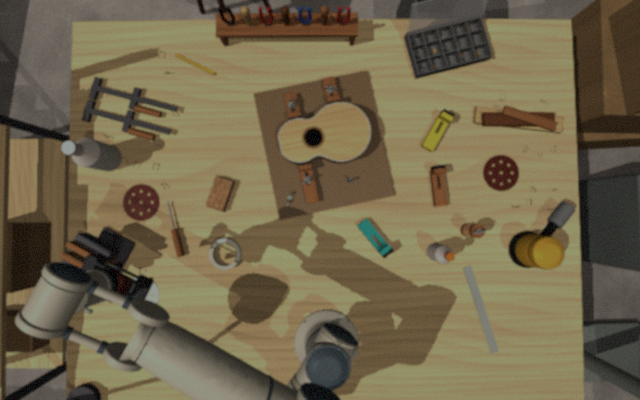

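View pics/scene0.png

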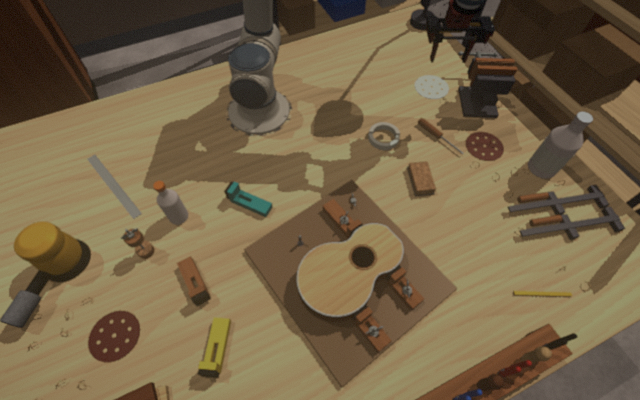

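Candidates for the loose stop in the top view are: brown at (440,185), turquoise (375,237), yellow (437,130), fastened stops at (293,105), (331,90) and (309,183), and the cork block at (221,192). I choose the brown one at (440,185). The bare stud is near (351,179). Next is a close crop to check the choice.

```bash
cat > h.py <<'E'
import numpy as np, cv2
from workcell import bot
def ray(cal,uv):
    K=cal["mtx"]; k=cal["k1"]
    d=cv2.undistortPoints(np.array([[uv]],float),K,np.array([k,0,0,0,0.]))[0,0]
    T=cal["world_to_cam"]; R=T[:3,:3]
    return -R.T@T[:3,3], R.T@np.array([d[0],d[1],1])
def at_z(cal,uv,z):
    c,d=ray(cal,uv); return c+d*(z-c[2])/d[2]
def proj(cal,P):
    P=np.atleast_2d(P).astype(float); T=cal["world_to_cam"]
    return cv2.projectPoints(P,cv2.Rodrigues(T[:3,:3])[0],T[:3,3],cal["mtx"],np.array([cal["k1"],0,0,0,0.]))[0][:,0]
E
python3 - <<'E'
import cv2
a=cv2.imread("pics/top0.png");b=cv2.imread("pics/scene0.png")
c=cv2.convertScaleAbs(cv2.resize(a[140:220,330:460],None,fx=6,fy=6,interpolation=cv2.INTER_CUBIC),alpha=1.5)
cv2.imwrite("pics/c1.png",c[:, :780])
c=cv2.convertScaleAbs(cv2.resize(b[200:320,170:330],None,fx=5,fy=5,interpolation=cv2.INTER_CUBIC),alpha=1.4)
cv2.imwrite("pics/c2.png",c)
E
```

```text
(no output)
```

View pics/c1.png

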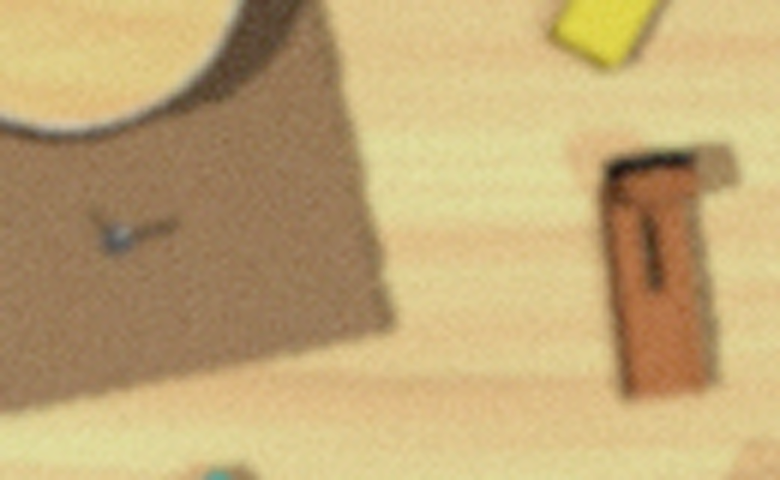

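View pics/c2.png

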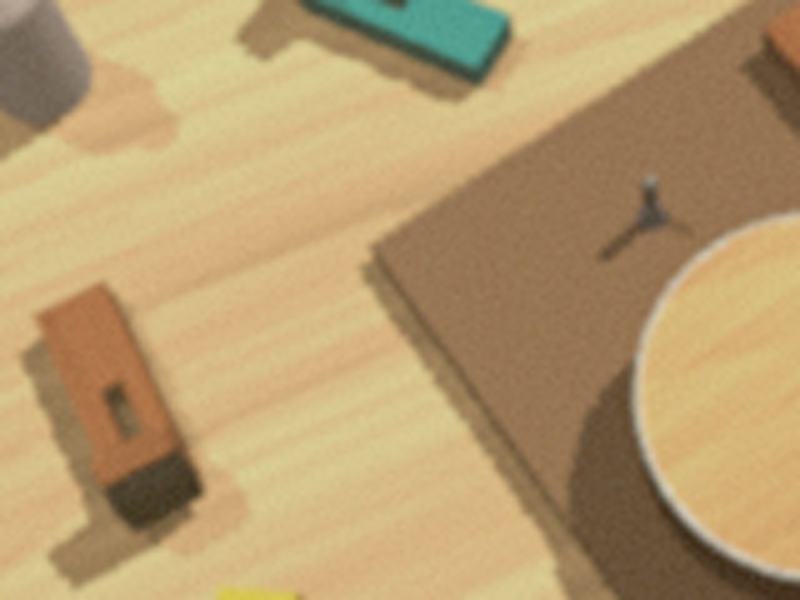

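The crop shows the stop, brown with a black pad at its far end (top ≈(438,166)), a slot at ≈(439,182) and its rear end at ≈(442,205). The stud tip is at ≈(349.7,179.5). Now I'll measure.

```bash
python3 - <<'E'
from h import *
ct=bot.get_calibration("top");cs=bot.get_calibration("scene")
f1=lambda u,v:(330+(u+.5)/6-.5,140+(v+.5)/6-.5); f2=lambda u,v:(170+(u+.5)/5-.5,200+(v+.5)/5-.5)
print("tip top",at_z(ct,f1(118,237),.066),"tip scene",at_z(cs,f2(649,182),.066),"foot scene",at_z(cs,f2(652,215),.018))
# stop
P=lambda u,v,z:at_z(ct,f1(u,v),z)
rl,rr=P(626,398,.025),P(715,385,.025); fl,fr=P(609,165,.055),P(694,152,.055)
s1,s2=P(650,212,.025),P(658,290,.025)
print("rear",rl,rr,np.linalg.norm(rl-rr),"front",fl,fr,np.linalg.norm(fl-fr)); print("slot",s1,s2)
d=((fl+fr)-(rl+rr))[:2]/2; print("len",np.linalg.norm(d),"yaw",np.arctan2(d[1],d[0]), "len expect .135")
Q=lambda u,v,z:at_z(cs,f2(u,v),z)
a,b,c=Q(38,318,.025),Q(104,283,.025),Q(0,0,.025)
print("scene rear",a,b,np.linalg.norm(a-b))
# board edges
im=cv2.imread("pics/top0.png");hsv=cv2.cvtColor(cv2.GaussianBlur(im,(3,3),0),cv2.COLOR_BGR2HSV)
g=cv2.GaussianBlur(im,(5,5),0).astype(float)[:,:,2]
def fit(pts): 
    w=np.array([at_z(ct,p,.018)[:2] for p in pts]);
    vx,vy,x0,y0=cv2.fitLine(w.astype(np.float32),cv2.DIST_HUBER,0,.002,.01).ravel();r=(w-[x0,y0])@[-vy,vx]
    return np.arctan2(vy,vx),(x0,y0),np.abs(r).mean()
# right edge: rows 95..185, max gradient in window around the line (367,71)-(395,194)
pr=[]
for v in range(85,188):
    u0=367+(v-71)*28/123; us=np.arange(int(u0)-6,int(u0)+7); gr=g[v,us+1]-g[v,us-1]; pr.append((us[gr.argmax()],v))
pn=[]
for u in range(325,390):
    v0=215-(u-277)*21/118; vs=np.arange(int(v0)-7,int(v0)+8); gr=g[vs+1,u]-g[vs-1,u]; pn.append((u,vs[gr.argmax()]))
pl=[]
for v in range(100,205):
    u0=255+(v-92)*22/123; us=np.arange(int(u0)-6,int(u0)+7); gr=g[v,us-1]-g[v,us+1]; pl.append((us[gr.argmax()],v))
print("right",fit(pr),"near",fit(pn),"left",fit(pl))
E
```

```text
tip top [ 0.53481036 -0.07629471  0.066     ] tip scene [ 0.54065883 -0.08163535  0.066     ] foot scene [ 0.5380315  -0.08069685  0.018     ]
rear [ 0.4469328  -0.35964245  0.025     ] [ 0.45371643 -0.40936659  0.025     ] 0.050184731505783876 front [ 0.57303235 -0.34437971  0.055     ] [ 0.57984388 -0.39100059  0.055     ] 0.047115851480452116
slot [ 0.54998974 -0.37508566  0.025     ] [ 0.50661068 -0.37865902  0.025     ]
len 0.12722946853123268 yaw 0.1325455565107765 len expect .135
scene rear [ 0.45437002 -0.40400738  0.025     ] [ 0.44991219 -0.36655932  0.025     ] 0.03771246042279418
right (np.float32(0.20372093), (np.float32(0.7130583), np.float32(-0.1884443)), np.float64(0.00270601951083022)) near (np.float32(-1.3669754), (np.float32(0.45840845), np.float32(-0.104903)), np.float64(0.0008637838267987041)) left (np.float32(0.19938837), (np.float32(0.6317265), np.float32(0.20037009)), np.float64(0.0008666484114601137))
```

```bash
cat >> h.py <<'E'
from scipy.spatial.transform import Rotation as Rn
def rows(p,ya,tilt=0):
    """row for world TCP p and closing-axis heading ya (rad), tool down"""
    s=bot.read_state(); R0=Rn.from_quat(s["ee_rot"],scalar_first=True)
    y=np.array([np.cos(ya),np.sin(ya),0]); z=np.array([0,0,-1.]); x=np.cross(y,z)
    R1=Rn.from_matrix(np.c_[x,y,z])*Rn.from_euler("y",tilt)
    d=R0.inv().apply(np.array(p)-s["eef_pos"])*100; w=np.degrees((R0.inv()*R1).as_rotvec())
    print(np.round(d,2),np.round(w,2))
E
python3 - <<'E'
from h import *
rows([.48,.02,.33],-1.369)
c=bot.get_calibration("wrist");s=bot.read_state()
T=c["world_to_cam"];R=T[:3,:3];o=-R.T@T[:3,3]
R0=Rn.from_quat(s["ee_rot"],scalar_first=True)
print("cam in tool",R0.inv().apply(o-s["eef_pos"]),"axes",(R@R0.as_matrix()).round(2),c["mtx"][0,0])
ct=bot.get_calibration("top");cs=bot.get_calibration("scene")
print("bottle",at_z(ct,(449,257),.17),at_z(cs,(160,187),.17),"base",at_z(cs,(176,219),0))
print("spool",at_z(ct,(481,231),.135),at_z(ct,(467,230),0.01),at_z(cs,(130,234),.135),at_z(cs,(145,254),0))
E
```

```text
[-42.22 -37.07  -8.91] [-5.0000e-02  1.2000e-01  1.4232e+02]
cam in tool [ 7.75295988e-02 -6.20490895e-05 -1.43005418e-01] axes [[-0.    1.    0.  ]
 [-0.96 -0.   -0.28]
 [-0.28 -0.    0.96]] 283.36689441893526
bottle [ 0.29400945 -0.3605731   0.17      ] [ 0.30812035 -0.36345279  0.17      ] base [ 0.30379806 -0.37560019  0.        ]
spool [ 0.36782132 -0.47159584  0.135     ] [ 0.36546811 -0.47406023  0.01      ] [ 0.38639771 -0.46934143  0.135     ] [ 3.75737940e-01 -4.82033861e-01  1.11022302e-16]
```

Units first: shifts go in shares of 60 cm and turns go in shares of 360 degrees. So -55.2 cm is -0.92, -40.8 cm is -0.68, 142 degrees is 0.3944.

Call:
{"api": "step_arm", "payload": {"steps": "-0.92 -0.68 -0.1483 0 0 0.3944; -0.92 -0.68 -0.1483 0 0 0.3944; -0.92 -0.68 -0.1483 0 0 0.3944; -0.92 -0.68 -0.1483 0 0 0.3944; -0.92 -0.68 -0.1483 0 0 0.3944; -0.92 -0.68 -0.1483 0 0 0.3944; -0.92 -0.68 -0.1483 0 0 0.3944; -0.92 -0.68 -0.1483 0 0 0.3944; -0.92 -0.68 -0.1483 0 0 0.3944; -0.92 -0.68 -0.1483 0 0 0.3944; -0.92 -0.68 -0.1483 0 0 0.3944; -0.92 -0.68 -0.1483 0 0 0.3944"}}

```text
clock: 1.3
eef_pos: [0.5386, 0.0085, 0.3184]
ee_rot: [-0.0, 0.905, 0.426, -0.0]
wrist_force: [0.4, 0.5, 1.8]
opening: 0.088
gripper_force: 0.0
```

```bash
python3 - <<'E'
from h import *
rows([.58,-.07,.33],-1.369)
E
```

```text
[-3.41  8.2  -1.16] [-2.000e-02  1.000e-02  3.883e+01]
```

In the tool's units: 8.2 cm is 0.1367, -3.4 cm is -0.0567, 38.8 degrees is 0.1078.

Call:
{"api": "step_arm", "payload": {"steps": "-0.0567 0.1367 -0.02 0 0 0.1078; -0.0567 0.1367 -0.02 0 0 0.1078; -0.0567 0.1367 -0.02 0 0 0.1078; -0.0567 0.1367 -0.02 0 0 0.1078; -0.0567 0.1367 -0.02 0 0 0.1078; -0.0567 0.1367 -0.02 0 0 0.1078; -0.0567 0.1367 -0.02 0 0 0.1078; -0.0567 0.1367 -0.02 0 0 0.1078"}}

```text
clock: 2.1
eef_pos: [0.58, -0.0675, 0.3303]
ee_rot: [-0.0, 0.994, 0.105, -0.0]
wrist_force: [0.7, -0.3, -0.0]
opening: 0.0879
gripper_force: 0.0
```

```bash
python3 - <<'E'
from h import *
c=bot.get_calibration("wrist");im=bot.snapshot("wrist");s=bot.read_state()
print(s["eef_pos"],s["ee_rot"],s["joint_positions"])
cv2.imwrite("pics/w1.png",im)
import pickle;pickle.dump(c,open("w1.pkl","wb"))
st=np.array([.537,-.079])
print(proj(c,[[*st,.018],[*st,.066]]))
rows([.57,-.37,.30],-1.45)
E
```

```text
[ 0.58004281 -0.06751122  0.33041236] [-4.37373166e-06  9.94487367e-01  1.04856439e-01 -5.63220467e-05] [-1.74112169e-01  8.57042756e-02  1.07714364e+00 -2.46545677e-05
  1.97885543e+00  1.18657529e+00]
[[320.29492504 192.17928692]
 [320.44738976 200.45248462]]
[-7.29 29.37  3.04] [-0.    0.01  5.12]
```

View pics/w1.png

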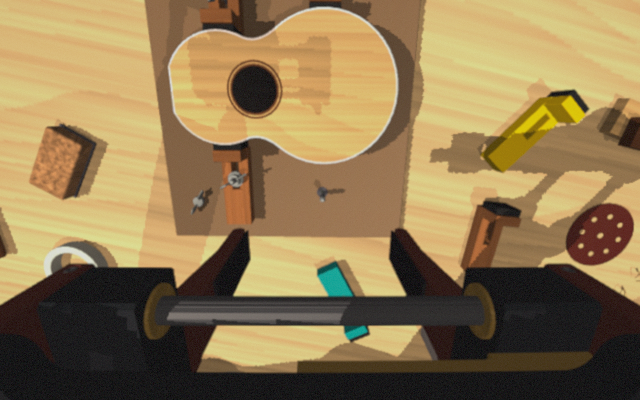

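The stud is at about (321,190) in the wrist view, agreeing with the estimate of (320,192 to 200). The board is square in the image. Now over to the stop.

In the tool's units: 29.4 cm is 0.49, -7.3 cm is -0.1217, 5 degrees is 0.0139.

Call:
{"api": "step_arm", "payload": {"steps": "-0.1217 0.49 0.05 0 0 0.0139; -0.1217 0.49 0.05 0 0 0.0139; -0.1217 0.49 0.05 0 0 0.0139; -0.1217 0.49 0.05 0 0 0.0139; -0.1217 0.49 0.05 0 0 0.0139; -0.1217 0.49 0.05 0 0 0.0139; -0.1217 0.49 0.05 0 0 0.0139; -0.1217 0.49 0.05 0 0 0.0139; -0.1217 0.49 0.05 0 0 0.0139"}}

```text
clock: 3.05
eef_pos: [0.5699, -0.3693, 0.301]
ee_rot: [-0.0, 0.998, 0.061, 0.0]
wrist_force: [0.2, 0.4, -0.3]
opening: 0.0877
gripper_force: 0.0
```

```bash
python3 - <<'E'
from h import *
import pickle
c=bot.get_calibration("wrist");im=bot.snapshot("wrist");s=bot.read_state()
print(s["eef_pos"],s["ee_rot"],s["joint_positions"])
cv2.imwrite("pics/w2.png",im)
pickle.dump(c,open("w2.pkl","wb"))
yaw=.12;o=np.array([.524,-.378])
u=proj(c,[[*o,0.025]])[0].astype(int);print(u)
x0,y0=max(u[0]-65,0),max(u[1]-60,0);print(x0,y0)
A=cv2.resize(im[y0:y0+120,x0:x0+130],None,fx=4.5,fy=4.5,interpolation=cv2.INTER_CUBIC)
w1=cv2.imread("pics/w1.png")[165:225,295:345];B=cv2.resize(w1,(200,240),interpolation=cv2.INTER_CUBIC)
H=np.zeros((540,585+200,3),np.uint8);H[:A.shape[0],:A.shape[1]]=A;H[:240,585:]=B
cv2.imwrite("pics/c3.png",cv2.convertScaleAbs(H,alpha=1.4))
E
```

```text
[ 0.57007131 -0.36882607  0.30148048] [1.85439397e-04 9.98095180e-01 6.16899649e-02 5.70562084e-04] [-6.24559653e-01  3.40933788e-01  8.37949426e-01  4.71750784e-04
  1.96159161e+00  8.22958276e-01]
[320 199]
255 139
```

View pics/c3.png

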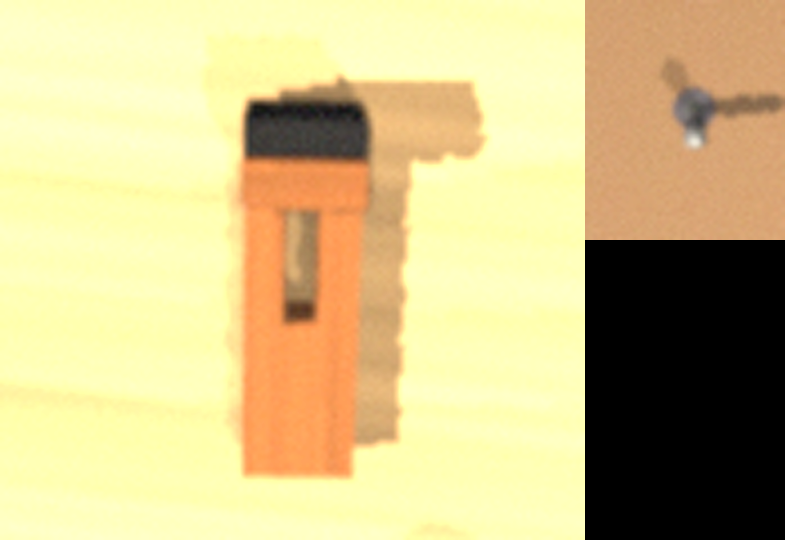

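The crop confirms the brown stop with black pad and slot, almost aligned with the tool. Its rear corners are at crop (243,475)/(353,475) and the slot's rear end at (284..316,322). Next is the pose fit.

```bash
python3 - <<'E'
from h import *
import pickle
from scipy.optimize import least_squares
c=pickle.load(open("w2.pkl","rb"))
f=lambda u,v:(255+(u+.5)/4.5-.5,139+(v+.5)/4.5-.5)
# stop frame: image left = +y
obs=[((-75,20,25),(243,475)),((-75,-20,25),(353,475)),((-16,5.5,25),(284,322)),((-16,-5.5,25),(316,322)),((48,20,60),(243,160)),((48,-20,60),(369,160))]
M=np.array([o[0] for o in obs])/1e3;U=np.array([f(*o[1]) for o in obs])
def g(p):
    C,S=np.cos(p[2]),np.sin(p[2]);W=np.c_[C*M[:,0]-S*M[:,1]+p[0],S*M[:,0]+C*M[:,1]+p[1],M[:,2]]
    return (proj(c,W)-U).ravel()
r=least_squares(g,[.524,-.378,.12]);print(r.x,r.fun.round(1))
x,y,t=r.x;gx=x-.055*np.cos(t);gy=y-.055*np.sin(t);print("grip",gx,gy)
rows([gx,gy,.12],t-np.pi/2);rows([gx,gy,.022],t-np.pi/2)
c1=pickle.load(open("w1.pkl","rb"))
h=lambda u,v:(295+(u-585+.5)/4-.5,165+(v+.5)/4-.5)
a,b=at_z(c1,h(692,105),.018),at_z(c1,h(694,140),.066);print("stud",a,b)
w=cv2.imread("pics/w1.png");gg=cv2.GaussianBlur(w,(5,5),0).astype(float)[:,:,2]
L=[]
for u in list(range(262,398)):
    vs=np.arange(226,245);L.append(at_z(c1,(u,vs[(gg[vs+1,u]-gg[vs-1,u]).argmax()]),.018)[:2])
vx,vy,x0,y0=cv2.fitLine(np.float32(L),cv2.DIST_HUBER,0,.002,.01).ravel()
n=np.array([-vy,vx]);n*=np.sign(n[0]);print("board yaw",np.arctan2(n[1],n[0]),"stud-edge",(a[:2]-[x0,y0])@n)
E
```

```text
[ 0.52355599 -0.37918938  0.10671218] [-0.2  0.3  0.1  0.6  0.2 -0.2  0.1 -0.1 -0.6 -0.4  0.4  0. ]
grip 0.46886884504549936 -0.3850474174849341
[-10.26   0.36  18.14] [ 0.02 -0.06  0.96]
[-10.27   0.35  27.94] [ 0.02 -0.06  0.96]
stud [ 0.53956523 -0.08028487  0.018     ] [ 0.53871134 -0.08082188  0.066     ]
board yaw 0.19733438 stud-edge 0.08228358383320405
```

In the tool's units: 27.9 cm is 0.465, 0.35 cm is 0.0058, 1 degrees is 0.0028.

Call:
{"api": "step_arm", "payload": {"steps": "-0.0833 0.0033 0.05 0 0 0.0028; -0.1717 0.0058 0.0833 0 0 0.0028; -0.1717 0.0058 0.1667 0 0 0.0028; -0.1717 0.0058 0.25 0 0 0.0028; -0.1717 0.0058 0.3167 0 0 0.0028; -0.1717 0.0058 0.3833 0 0 0.0028; -0.1717 0.0058 0.4333 0 0 0.0028; -0.1717 0.0058 0.465 0 0 0.0028; -0.1717 0.0058 0.465 0 0 0.0028"}}

```text
clock: 4.0
eef_pos: [0.4683, -0.3843, 0.021]
ee_rot: [-0.0, 0.999, 0.053, -0.0]
wrist_force: [-0.1, 0.6, 0.6]
opening: 0.0879
gripper_force: 0.0
```

Call:
{"api": "step_arm", "payload": {"steps": "0 0 0 0 0 0; 0 0 0 0 0 0; 0 0 0 0 0 0; 0 0 0 0 0 0; 0 0 0 0 0 0; 0 0 0 0 0 0", "claw": 3, "force": 30}}

```text
clock: 4.6
eef_pos: [0.4677, -0.3863, 0.0215]
ee_rot: [-0.0, 0.999, 0.052, -0.0]
wrist_force: [-0.3, 0.4, 1.1]
opening: 0.043
gripper_force: 0.4
```

Call:
{"api": "step_arm", "payload": {"steps": "0 0 0 0 0 0; 0 0 0 0 0 0; 0 0 0 0 0 0; 0 0 0 0 0 0", "claw": 3, "force": 35}}

```text
clock: 5.0
eef_pos: [0.4677, -0.3863, 0.0215]
ee_rot: [-0.0, 0.999, 0.052, -0.0]
wrist_force: [-1.0, 0.4, 1.3]
opening: 0.0397
gripper_force: 34.9
```

```bash
python3 - <<'E'
from h import *
import pickle
c=bot.get_calibration("wrist");im=bot.snapshot("wrist");s=bot.read_state()
print(s["eef_pos"],s["ee_rot"],s["joint_positions"],s["opening"],s["gripper_force"],s["wrist_force"])
cv2.imwrite("pics/w3.png",im);pickle.dump(c,open("w3.pkl","wb"))
p=[.46770,-.3863]
rows([s["eef_pos"][0],s["eef_pos"][1],.16],.107-np.pi/2)
E
```

```text
[ 0.46768048 -0.38632441  0.02150089] [-4.84613302e-05  9.98652995e-01  5.18863199e-02 -5.69897781e-05] [-7.46491868e-01  1.76806159e-01  1.53021071e+00 -1.41297726e-05
  1.43472475e+00  7.20487118e-01] 0.039648173414905855 34.88724410533905 [ 0.28930559 -0.02237592  1.48664472]
[ -0.    -0.   -13.85] [-0.01  0.01 -0.18]
```

In the tool's units: -13.8 cm is -0.23, -12 cm is -0.2.

Call:
{"api": "step_arm", "payload": {"steps": "0 0 -0.0167 0 0 0; 0 0 -0.0667 0 0 0; 0 0 -0.1333 0 0 0; 0 0 -0.2 0 0 0; 0 0 -0.23 0 0 0; 0 0 -0.23 0 0 0"}}

```text
clock: 5.65
eef_pos: [0.469, -0.3875, 0.1645]
ee_rot: [0.003, 0.999, 0.052, 0.003]
wrist_force: [0.3, 0.7, -1.7]
opening: 0.0397
gripper_force: 34.9
```

```bash
python3 - <<'E'
from h import *
s=bot.read_state();print(s["wrist_force"],s["opening"],s["moment"])
rows([.4721,-.0941,.16],.2-np.pi/2)
rows([.4721,-.0941,.115],.2-np.pi/2)
E
```

```text
[ 0.26361239  0.71137143 -1.66439879] 0.0397207123883832 [0.03099845 0.21800752 0.0207547 ]
[  3.35 -29.16   0.29] [ 0.36 -0.28 -5.51]
[  3.33 -29.18   4.79] [ 0.36 -0.28 -5.51]
```

In the tool's units: -29.1 cm is -0.485, 3.35 cm is 0.0558, -5.5 degrees is -0.0153.

Call:
{"api": "step_arm", "payload": {"steps": "0.0083 -0.0667 0 0 0 -0.0028; 0.0167 -0.1417 0 0 0 -0.0056; 0.025 -0.2167 0 0 0 -0.0083; 0.0333 -0.3 0 0 0 -0.0111; 0.0433 -0.3833 0 0 0 -0.0139; 0.0517 -0.45 0 0 0 -0.0153; 0.0558 -0.485 0.0167 0 0 -0.0153; 0.0558 -0.485 0.05 0 0 -0.0153; 0.0558 -0.485 0.08 0 0 -0.0153; 0.0558 -0.485 0.08 0 0 -0.0153; 0.0558 -0.485 0.08 0 0 -0.0153; 0.0558 -0.485 0.08 0 0 -0.0153"}}

```text
clock: 6.85
eef_pos: [0.4711, -0.0937, 0.1121]
ee_rot: [0.0, 0.995, 0.1, 0.0]
wrist_force: [-0.7, -0.5, -0.8]
opening: 0.0399
gripper_force: 34.9
```

```bash
python3 - <<'E'
from h import *
import pickle
c=bot.get_calibration("wrist");im=bot.snapshot("wrist");s=bot.read_state()
print(s["eef_pos"],s["ee_rot"],s["joint_positions"],s["qvel"].round(3),s["wrist_force"])
cv2.imwrite("pics/w4.png",im);pickle.dump((c,s),open("w4.pkl","wb"))
print(proj(c,[[.539,-.0805,.066],[.539,-.0805,.018]]))
cv2.imwrite("pics/c4.png",cv2.convertScaleAbs(cv2.resize(im[40:340,150:490],(680,600),interpolation=cv2.INTER_CUBIC),alpha=1.4))
E
```

```text
[ 0.47126478 -0.09377563  0.11238496] [2.43713274e-04 9.95033196e-01 9.95415291e-02 6.03190420e-04] [-2.67224334e-01 -2.23686136e-01  1.75982326e+00 -2.22001960e-05
  1.60415459e+00  1.10415789e+00] [-0.    -0.002 -0.005  0.001 -0.002  0.   ] [ 0.33809146  0.00659602 -0.01154351]
[[319.63470989 129.16161112]
 [319.45931457 126.56636664]]
```

View pics/c4.png

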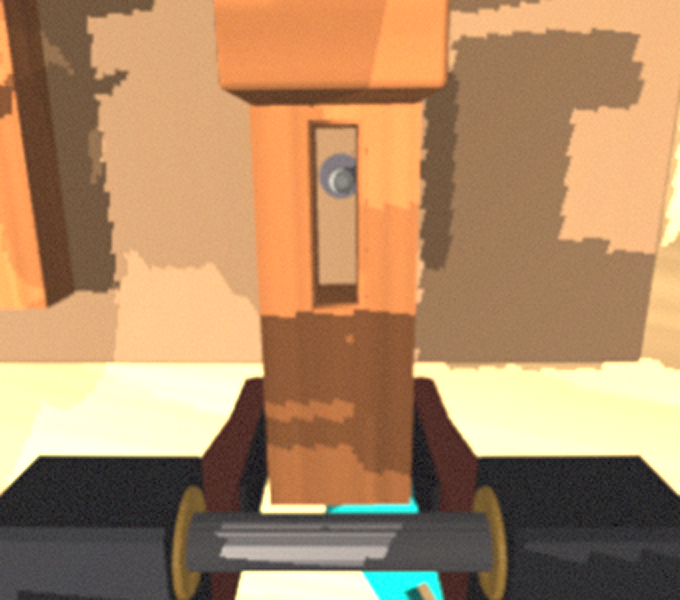

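The stud tip shows through the slot at crop (343,180). The slot spans x 311..358 and y 124..303, so the stop is slightly skewed. I'll fit its pose and compare it with the stud.

```bash
cat > fit.py <<'E'
from h import *
from scipy.optimize import least_squares
def fitstop(c,s,obs,f):
    M=np.array([o[0] for o in obs])/1e3;U=np.array([f(*o[1]) for o in obs])
    def pose(p): return Rn.from_euler("ZYX",[p[3],p[4],p[5]]),p[:3]
    def g(p): R,t=pose(p); return np.r_[(proj(c,R.apply(M)+t)-U).ravel(),p[4:]/.02, (p[2]-(s["eef_pos"][2]-.0215))/.002]
    r=least_squares(g,[s["eef_pos"][0]+.055,s["eef_pos"][1]+.01,s["eef_pos"][2]-.0215,.2,0,0]); return r.x,r.fun
E
python3 - <<'E'
from fit import *
import pickle
c,s=pickle.load(open("w4.pkl","rb"))
f=lambda u,v:(150+(u+.5)/2-.5,40+(v+.5)/2-.5)
obs=[((-75,20,25),(271,502)),((-75,-20,25),(412,502)),((-16,5.5,25),(314,305)),((-16,-5.5,25),(358,305)),((28,5.5,25),(309,122)),((28,-5.5,25),(358,122)),((32,20,60),(221,88)),((32,-20,60),(446,88))]
p,r=fitstop(c,s,obs,f);print(p.round(4),r.round(1))
ty=2*np.arctan2(s["ee_rot"][2],s["ee_rot"][1]);print("tool yaw",ty)
tip=at_z(c,f(343,180),.066);print("tip",tip)
for yaw in (p[3],.2):
    d=(tip-p[:3])[:2];print("stud in stop frame",d@[np.cos(yaw),np.sin(yaw)],d@[-np.sin(yaw),np.cos(yaw)])
d=(p[:3]-s["eef_pos"])[:2];print("origin in tool",d@[np.cos(ty),np.sin(ty)],d@[-np.sin(ty),np.cos(ty)])
E
```

```text
[ 0.5259 -0.0819  0.0892  0.2136  0.0032  0.0043] [-0.3  0.9 -1.  -0.3  0.8 -0.7  0.2 -1.   0.9  0.6 -0.3  0.3 -1.1  0.9
  0.8 -0.8  0.2  0.2 -0.8]
tool yaw 0.19941334477735728
tip [ 0.53884244 -0.08160263  0.066     ]
stud in stop frame 0.012752873959485322 -0.0024221199925328215
stud in stop frame 0.012784644502681831 -0.002248404862295327
origin in tool 0.05586391218286081 0.0007859170575492263
```

In the tool's units: 1.7 cm is 0.0283, 0.23 cm is 0.0038.

Call:
{"api": "step_arm", "payload": {"steps": "0 0.0038 0 0 0 0; 0 0.0038 0.01 0 0 0; 0 0.0038 0.02 0 0 0; 0 0.0038 0.0283 0 0 0; 0 0.0038 0.0283 0 0 0; 0 0.0038 0.0283 0 0 0; 0 0.0038 0.0283 0 0 0"}}

```text
clock: 7.6
eef_pos: [0.4714, -0.0957, 0.0947]
ee_rot: [0.0, 0.995, 0.1, 0.0]
wrist_force: [-0.5, -0.0, -1.5]
opening: 0.0398
gripper_force: 34.9
```

```bash
python3 - <<'E'
from h import *
import pickle
c=bot.get_calibration("wrist");im=bot.snapshot("wrist");s=bot.read_state()
print(s["eef_pos"],s["ee_rot"],s["wrist_force"])
cv2.imwrite("pics/w5.png",im);pickle.dump((c,s),open("w5.pkl","wb"))
cv2.imwrite("pics/c5.png",cv2.convertScaleAbs(cv2.resize(im[70:220,250:390],(560,600),interpolation=cv2.INTER_CUBIC),alpha=1.4))
E
```

```text
[ 0.4714752  -0.09570205  0.09475299] [9.89563821e-05 9.95006487e-01 9.98100204e-02 2.03640749e-04] [ 0.60529056  0.68809012 -1.23749206]
```

View pics/c5.png

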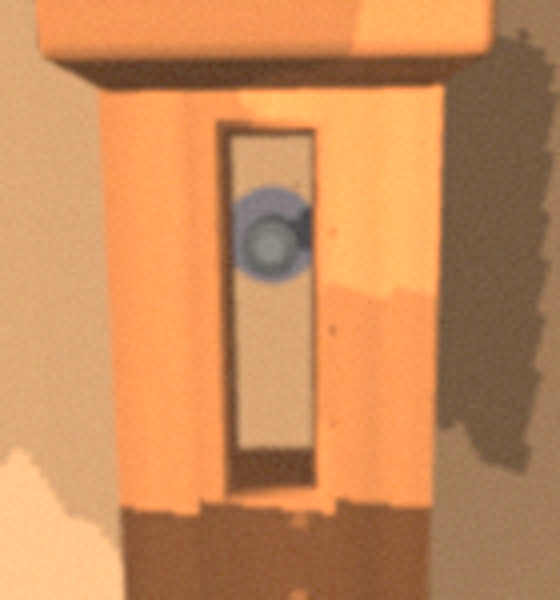

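The stud tip (270,247) sits in the slot's lower opening (234..315), about 0.6 mm left of centre, and the stop is skewed about 0.7°. I'll correct both and lower it.

In the tool's units: 2 cm is 0.0333, -0.12 cm is -0.002, 0.6 degrees is 0.0017.

Call:
{"api": "step_arm", "payload": {"steps": "0 -0.002 0 0 0 0.0017; 0 -0.002 0 0 0 0.0017; 0 -0.002 0.0083 0 0 0.0017; 0 -0.002 0.0167 0 0 0.0017; 0 -0.002 0.025 0 0 0.0017; 0 -0.002 0.0333 0 0 0.0017; 0 -0.002 0.0333 0 0 0.0017"}}

```text
clock: 8.35
eef_pos: [0.4705, -0.0944, 0.0732]
ee_rot: [-0.0, 0.996, 0.095, -0.001]
wrist_force: [0.3, 0.3, -2.1]
opening: 0.0399
gripper_force: 34.9
```

In the tool's units: 3.1 cm is 0.0517, 2.9 cm is 0.0483.

Call:
{"api": "step_arm", "payload": {"steps": "0 0 0.0083 0 0 0; 0 0 0.0167 0 0 0; 0 0 0.025 0 0 0; 0 0 0.0333 0 0 0; 0 0 0.0417 0 0 0; 0 0 0.0483 0 0 0; 0 0 0.0517 0 0 0; 0 0 0.0517 0 0 0; 0 0 0.0517 0 0 0"}}

```text
clock: 9.25
eef_pos: [0.4712, -0.0945, 0.0436]
ee_rot: [0.0, 0.996, 0.095, 0.0]
wrist_force: [-0.0, 0.3, -0.6]
opening: 0.04
gripper_force: 34.9
```

```bash
python3 - <<'E'
from h import *
import pickle
c=bot.get_calibration("wrist");im=bot.snapshot("wrist");s=bot.read_state()
print(s["eef_pos"],s["ee_rot"],s["wrist_force"],s["moment"])
cv2.imwrite("pics/w6.png",im);pickle.dump((c,s),open("w6.pkl","wb"))
E
```

```text
[ 0.47126671 -0.09453874  0.04375262] [8.62526087e-05 9.95518674e-01 9.45648315e-02 2.34894073e-04] [-0.38332432  0.28681481 -0.80741314] [-0.01019361  0.19914533 -0.05079454]
```

In the tool's units: 0.4 cm is 0.0067, 0.3 cm is 0.005.

Call:
{"api": "step_arm", "payload": {"steps": "0 0 0.0025 0 0 0; 0 0 0.005 0 0 0; 0 0 0.0067 0 0 0; 0 0 0.0067 0 0 0; 0 0 0.0067 0 0 0"}}

```text
clock: 9.8
eef_pos: [0.4711, -0.0945, 0.0395]
ee_rot: [0.0, 0.996, 0.095, 0.0]
wrist_force: [-0.3, 0.5, 0.0]
opening: 0.0399
gripper_force: 34.9
```

Call:
{"api": "step_arm", "payload": {"steps": "0 0 0.0007 0 0 0; 0 0 0.0007 0 0 0; 0 0 0.0007 0 0 0"}}

```text
clock: 10.1
eef_pos: [0.4711, -0.0945, 0.0395]
ee_rot: [0.0, 0.996, 0.095, 0.0]
wrist_force: [-1.7, 0.4, 2.3]
opening: 0.04
gripper_force: 34.9
```

```bash
python3 - <<'E'
from h import *
for i in range(3):
    s=bot.read_state();bot.snapshot("top");print(s["eef_pos"],s["ee_rot"].round(4),s["wrist_force"],s["moment"])
E
```

```text
[ 0.47111937 -0.09452615  0.0394534 ] [0.000e+00 9.955e-01 9.460e-02 1.000e-04] [-1.65071124  0.38119234  2.32891137] [0.1192381  0.49260436 0.05933426]
[ 0.47114144 -0.09449901  0.0394559 ] [0.000e+00 9.955e-01 9.460e-02 1.000e-04] [-2.43740915  0.20558877  3.46807175] [0.12189698 0.49422731 0.01169512]
[ 0.47113452 -0.09451021  0.03946346] [0.000e+00 9.955e-01 9.460e-02 1.000e-04] [-2.55791677  0.117855    4.53043719] [1.19430708e-01 5.68723801e-01 5.42416905e-04]
```

In the tool's units: 0.7 cm is 0.0117, -0.03 cm is -0.0005.

Call:
{"api": "step_arm", "payload": {"steps": "0 0 -0.0005 0 0 0; 0.0017 0 -0.0005 0 0 0; 0.0042 0 -0.0005 0 0 0; 0.0067 0 -0.0005 0 0 0; 0.0092 0 -0.0005 0 0 0; 0.0117 0 -0.0005 0 0 0; 0.0117 0 -0.0005 0 0 0; 0.0117 0 -0.0005 0 0 0"}}

```text
clock: 11.05
eef_pos: [0.4783, -0.0932, 0.0395]
ee_rot: [0.0, 0.996, 0.095, 0.0]
wrist_force: [-1.9, -1.0, 2.8]
opening: 0.0399
gripper_force: 34.9
```

```bash
cat > rd.py <<'E'
from h import *
F=[];
for i in range(4):
    s=bot.read_state();F.append(s["wrist_force"]);bot.snapshot("top")
F=np.mean(F,0);a=.2
print(s["clock"],s["eef_pos"].round(4),"tool yaw",2*np.arctan2(s["ee_rot"][2],s["ee_rot"][1]),s["ee_rot"].round(4),"Fboard",F@[np.cos(a),np.sin(a),0],F@[-np.sin(a),np.cos(a),0],F[2],s["moment"].round(2))
print("advance from lowering", (s["eef_pos"]-[.4711,-.0945,0])[:2]@[np.cos(a),np.sin(a)])
E
python3 rd.py
```

```text
11.2 [ 0.4783 -0.0932  0.0395] tool yaw 0.18945961956992888 [1.000e-04 9.955e-01 9.460e-02 4.000e-04] Fboard -1.5014665868283656 -0.42114544302460744 3.6810267396819736 [-0.07  0.24  0.  ]
advance from lowering 0.007298411035779414
```

Call:
{"api": "step_arm", "payload": {"steps": "0 0 -0.0002 0 0 0; 0.0017 0 -0.0002 0 0 0; 0.0033 0 -0.0002 0 0 0; 0.005 0 -0.0002 0 0 0; 0.005 0 -0.0002 0 0 0; 0.005 0 -0.0002 0 0 0"}}

```text
clock: 11.85
eef_pos: [0.4809, -0.0926, 0.0395]
ee_rot: [-0.0, 0.996, 0.095, -0.0]
wrist_force: [-4.7, -0.1, 4.3]
opening: 0.0399
gripper_force: 34.9
```

```bash
python3 rd.py
```

```text
12.0 [ 0.4809 -0.0925  0.0395] tool yaw 0.1894409177895914 [-1.000e-04  9.955e-01  9.460e-02 -0.000e+00] Fboard -3.3168583834503576 0.30678954650464957 4.177077722891167 [-0.03  0.71 -0.  ]
advance from lowering 0.009964515164103481
```

Call:
{"api": "step_arm", "payload": {"steps": "0.0008 0 -0.0003 0 0 0; 0.0017 0 -0.0003 0 0 0; 0.0025 0 -0.0003 0 0 0; 0.0033 0 -0.0003 0 0 0; 0.0033 0 -0.0003 0 0 0; 0.0033 0 -0.0003 0 0 0"}}

```text
clock: 12.65
eef_pos: [0.4825, -0.0923, 0.0395]
ee_rot: [-0.0, 0.996, 0.095, -0.001]
wrist_force: [-4.5, -1.0, 4.0]
opening: 0.04
gripper_force: 34.9
```

```bash
python3 rd.py
```

```text
12.8 [ 0.4824 -0.0923  0.0394] tool yaw 0.18940344598616854 [-1.000e-04  9.955e-01  9.460e-02 -6.000e-04] Fboard -4.9640268325237615 0.2623724305716959 3.45549754514568 [-0.03  0.94  0.09]
advance from lowering 0.011567596582826243
```

In the tool's units: 0.2 cm is 0.0033, -0.03 cm is -0.0005.

Call:
{"api": "step_arm", "payload": {"steps": "0.0008 0 -0.0003 0 0 0; 0.0017 0 -0.0005 0 0 0; 0.0025 0 -0.0005 0 0 0; 0.0033 0 -0.0005 0 0 0; 0.0033 0 -0.0005 0 0 0; 0.0033 0 -0.0005 0 0 0"}}

```text
clock: 13.45
eef_pos: [0.4836, -0.092, 0.0395]
ee_rot: [-0.0, 0.996, 0.094, -0.002]
wrist_force: [-7.8, -1.4, 3.3]
opening: 0.0397
gripper_force: 34.9
```

```bash
python3 rd.py
```

```text
13.6 [ 0.4836 -0.092   0.0395] tool yaw 0.18924851285245084 [-1.000e-04  9.955e-01  9.450e-02 -1.600e-03] Fboard -7.9746613175952294 0.5019242048704174 3.676182568862032 [-0.08  1.39  0.08]
advance from lowering 0.012747739087659913
```

In the tool's units: -0.03 cm is -0.0005, -0.02 cm is -0.0003.

Call:
{"api": "step_arm", "payload": {"steps": "0 0 -0.0003 0 0 0; 0 0 -0.0005 0 0 0; 0 0 -0.0005 0 0 0"}}

```text
clock: 13.95
eef_pos: [0.4836, -0.092, 0.0395]
ee_rot: [-0.0, 0.996, 0.094, -0.002]
wrist_force: [-7.9, -1.4, 3.4]
opening: 0.0399
gripper_force: 34.9
```

```bash
python3 rd.py
```

```text
14.1 [ 0.4836 -0.092   0.0395] tool yaw 0.1892264523525089 [-1.000e-04  9.955e-01  9.450e-02 -1.600e-03] Fboard -7.442238743281402 0.14648117155550544 2.5425192824569796 [-0.22  1.22  0.06]
advance from lowering 0.01276319803398568
```

In the tool's units: -0.06 cm is -0.001, -0.03 cm is -0.0005.

Call:
{"api": "step_arm", "payload": {"steps": "0 0 -0.0005 0 0 0; 0 0 -0.001 0 0 0; 0 0 -0.001 0 0 0; 0 0 -0.001 0 0 0"}}

```text
clock: 14.55
eef_pos: [0.4836, -0.0919, 0.0395]
ee_rot: [-0.0, 0.996, 0.094, -0.002]
wrist_force: [-5.1, -0.5, -0.6]
opening: 0.0401
gripper_force: 34.9
```

```bash
python3 rd.py
```

```text
14.7 [ 0.4836 -0.0919  0.0395] tool yaw 0.18910578754912238 [-3.000e-04  9.955e-01  9.440e-02 -1.700e-03] Fboard -5.7107846039426 -0.1624775829976692 -0.5925200169486645 [-0.22  0.96 -0.03]
advance from lowering 0.012775597965456095
```

Call:
{"api": "step_arm", "payload": {"steps": "0.0008 0 0 0 0 0; 0.0017 0 0 0 0 0; 0.0025 0 0 0 0 0; 0.0033 0 0 0 0 0; 0.0042 0 0 0 0 0; 0.0042 0 0 0 0 0; 0.0042 0 0 0 0 0; 0.0042 0 0 0 0 0"}}

```text
clock: 15.55
eef_pos: [0.4851, -0.0916, 0.0395]
ee_rot: [-0.0, 0.996, 0.094, -0.003]
wrist_force: [-10.6, -1.3, 2.7]
opening: 0.0398
gripper_force: 34.9
```

```bash
python3 rd.py
```

```text
15.7 [ 0.4851 -0.0917  0.0395] tool yaw 0.18898451938228036 [-2.000e-04  9.955e-01  9.440e-02 -3.000e-03] Fboard -10.421734750444807 0.07708817433677159 2.683728531245543 [-0.27  1.63 -0.02]
advance from lowering 0.014252447724916038
```

In the tool's units: 0.05 cm is 0.0008, 0.03 cm is 0.0005, 0.35 degrees is 0.001.

Call:
{"api": "step_arm", "payload": {"steps": "0 0 0 0 0.0003 0; 0 0 0 0 0.0007 0; 0.0005 0 0 0 0.001 0; 0.0008 0 0 0 0.001 0; 0.0008 0 0 0 0.001 0; 0.0008 0 0 0 0.001 0"}}

```text
clock: 16.35
eef_pos: [0.4851, -0.0916, 0.0395]
ee_rot: [-0.0, 0.996, 0.094, -0.001]
wrist_force: [-11.8, -1.8, 4.0]
opening: 0.0402
gripper_force: 34.9
```

```bash
python3 rd.py
```

```text
16.5 [ 0.4851 -0.0916  0.0394] tool yaw 0.18902264337608127 [-5.000e-04  9.955e-01  9.440e-02 -6.000e-04] Fboard -12.38950701694004 0.3731131673572752 4.051254165065966 [-0.37  2.13 -0.02]
advance from lowering 0.014248053423427338
```

In the tool's units: -0.1 cm is -0.0017, -0.06 cm is -0.001.

Call:
{"api": "step_arm", "payload": {"steps": "0 0 -0.0005 0 0 0; 0 0 -0.001 0 0 0; 0 0 -0.0017 0 0 0; 0 0 -0.0017 0 0 0; 0 0 -0.0017 0 0 0"}}

```text
clock: 17.05
eef_pos: [0.4851, -0.0915, 0.0395]
ee_rot: [-0.001, 0.996, 0.094, -0.001]
wrist_force: [-8.3, -1.9, -1.6]
opening: 0.0399
gripper_force: 34.9
```

```bash
python3 rd.py
```

```text
17.2 [ 0.4851 -0.0915  0.0395] tool yaw 0.18879965725997727 [-7.000e-04  9.955e-01  9.430e-02 -6.000e-04] Fboard -8.882031457509603 -0.6278093354599241 -1.617885562590984 [-0.42  1.66 -0.05]
advance from lowering 0.014283890170439288
```

In the tool's units: 0.08 cm is 0.0013, 0.06 cm is 0.001.

Call:
{"api": "step_arm", "payload": {"steps": "0.0005 0 0.0002 0 0 0; 0.001 0 0.0003 0 0 0; 0.0013 0 0.0005 0 0 0; 0.0013 0 0.0005 0 0 0; 0.0013 0 0.0005 0 0 0; 0.0013 0 0.0005 0 0 0"}}

```text
clock: 17.85
eef_pos: [0.4855, -0.0914, 0.0395]
ee_rot: [-0.001, 0.996, 0.094, -0.001]
wrist_force: [-12.2, -2.4, 1.0]
opening: 0.0403
gripper_force: 34.9
```

```bash
python3 rd.py; python3 - <<'E'
from h import *
im=bot.snapshot("wrist");sc=bot.snapshot("scene")
A=cv2.resize(im[20:320,170:470],(400,400));B=cv2.resize(sc[170:270,270:370],(400,400),interpolation=cv2.INTER_CUBIC)
cv2.imwrite("pics/f.png",cv2.convertScaleAbs(np.hstack([A,B]),alpha=1.5))
E
```

```text
18.0 [ 0.4856 -0.0915  0.0395] tool yaw 0.18886233637854097 [-6.000e-04  9.955e-01  9.430e-02 -1.000e-03] Fboard -11.92378074761578 0.07991787814304233 1.1599486855729497 [-0.42  1.97 -0.05]
advance from lowering 0.014763442529554038
```

View pics/f.png

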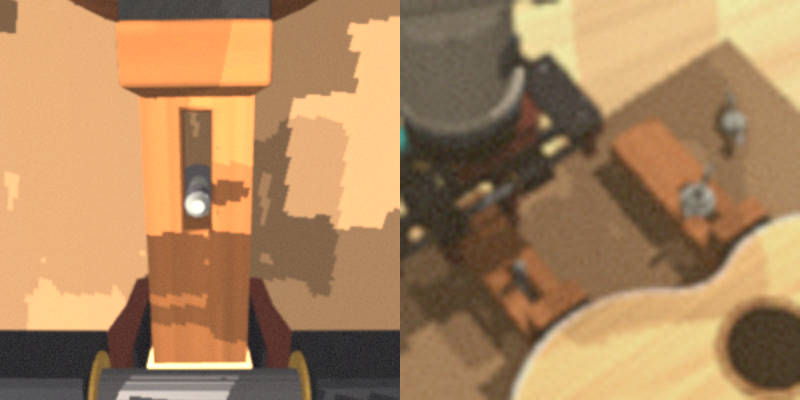

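The stud stands through the slot at (197,200), the pad is pressed square on the ukulele's side, and the gripper is behind the stud. Push works out at 10 to 11 N. Handing in.

```bash
python3 -c "
from workcell import bot
print(bot.finish_job())"
```

```text
the job is handed in; nothing more can be done
None
```

I handed the job in at about 18 s: the brown stop sits over the stud with its pad against the ukulele's side, pressed at an estimated 10–11 N (worked out from the wrist force and pad travel), and the gripper holds it about 58 mm behind the stud.

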